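Put away the handed brackets from behind the glue and the tin

TASK

Two mirror-image corner brackets lie at the back of the bench tray, behind the glue bottle and the square tin: first stand the bottle and the tin aside on the cutting mat, then put the left-hand bracket and the right-hand bracket, each flat on its base plate, in the free part of the bin whose sample has the same hand. With both brackets in their bins, put the bottle and the tin back in the tray, each upright where it stood before. Keep the bottle and the tin from falling over all the time, and do not disturb the plywood biplane, its glue is drying.

Things in the scene. Friction and masses are not known exactly. Their poses are not given: they have to be found in the camera images.
- bottle_mid (a point): Round white glue bottle in the tray's front row: 58 mm diameter up to 88 mm, then shoulder and nozzle, 130 mm tall in all. Point: on its axis, 65 mm above its underside; z up. 0.16 to 0.32 kg. Grip the body about 80 mm above its underside so that the nozzle clears the palm. Its place is where it stands at the start.
- tin_mid (a point): Square steel tin with a black cap in the tray's front row: 60 x 60 mm, straight up to 92 mm, 110 mm tall with the 34 mm cap. Point: on its axis, 55 mm above its underside; x, y square to its sides, z up; x points to the tray's back. 0.18 to 0.34 kg. Grip across 60 mm, about 75 mm above its underside. Its place is where it stands at the start.
- bracket_left_wall (a point): Left-hand aluminium corner bracket: L-shaped base plate 6 mm thick, legs 80 and 56 mm long, 24 mm wide; upright wall 8 thick, 40 tall along the long leg's outer edge, and one 8 thick, 26 tall along the short leg's. From above, looking along the long leg to the corner, the short leg turns right (long wall on the left). Point: middle of the long wall, 20 mm above underside; x to the corner, z up, plate to -y. Pinch the long wall from above. 0.14 kg.
- bracket_right_wall (a point): Right-hand aluminium corner bracket: L-shaped base plate 6 mm thick, legs 80 and 56 mm long, 24 mm wide; upright wall 8 thick, 40 tall along the long leg's outer edge, and one 8 thick, 26 tall along the short leg's. From above, looking along the long leg to the corner, the short leg turns left (long wall on the right). Point: middle of the long wall, 20 mm above underside; x to the corner, z up, plate to +y. Pinch the long wall from above. 0.14 kg.
- tray: Fixed plywood tray 194 (x) x 304 (y) mm, floor 8 mm up. Origin: centre of underside; x to its back, y along its rows. Walls 10 mm thick: front 18, sides 30, back 50 mm high. Bottle and tin stand in the front row (x -45, y +-68 mm, either way round); close behind each lies one bracket (x +30 mm), long wall to the front. A pencil between them stays.
- mat: Green cutting mat, fixed flat on the table, 130 (x) x 200 (y) x 3 mm. Origin: centre of underside, z up. The area to stand the bottle and the tin aside on, both at once, each with its centre over the mat. Lies in front of the tray or on either side of the table.
- bin_left: Fixed grey open bin for left-hand brackets, 130 (x) x 190 (y) x 40 mm high, walls and floor 7 mm. Origin: centre of underside, z up. A left-hand bracket is screwed down at the +y end as sample (y from 30 mm to the wall); the rest of the floor, y -88 to +28 mm, is free. Stands in front of the tray or on either side of the table.
- bin_right: Fixed grey open bin for right-hand brackets, 130 (x) x 190 (y) x 40 mm high, walls and floor 7 mm. Origin: centre of underside, z up. A right-hand bracket is screwed down at the +y end as sample (y from 30 mm to the wall); the rest of the floor, y -88 to +28 mm, is free. Stands in front of the tray or on either side of the table.
- biplane_mid (a point): Model biplane of thin plywood standing loose at the far left of the table, 180 mm long, 205 mm wingspan, 80 mm tall. Point: its middle, 42 mm above the table. A bystander: keep away.
Mind the look-alikes: they are no part of the job. What is shaped like the part that bears bracket_left_wall but turquoise or yellow is not meant.

How it is judged:
By the outcome, as a careful person would: the job done as asked, in the order asked, and still so for the second after the job is handed in, with the robot touching nothing.
It also fails if it takes over 138 s, if anything falls off the work surface, if the arm or the gripper's body presses on something with over 40 N, if the wrist force passes 120 N, or if a joint passes its speed limit or range.

ROBOT

A 6-joint arm with a two-finger parallel gripper is mounted at the origin on the work surface. World frame = base frame: x ahead of the robot, y to its left, z up, the work surface at z = 0. Lengths are in m, angles in rad, forces in N, time in s.
With the tool pointing down it reaches from about 0.325 to 0.775 m from the base axis. Payload 5.5 kg.
Tool frame: the origin (TCP) lies between the finger pads; the fingertips stand 11 mm ahead of it and the grasp point (between the pads) lies 8 mm behind it; z points along the fingers, y is the direction in which the jaws open and shut (so a half turn about z gives the same grasp; the last joint's range is limited). The gripper opens to 88 mm and grips with 3 to 60 N. Pads are 20 mm wide; open, the fingers measure 115 mm over their backs; the gripper's body (75 mm by 178 mm) begins 61 mm behind the grasp point.
Start: joints at [-1.367, 0.091, 1.231, -0, 1.82, -0.057], TCP at [0.155, -0.58, 0.234] pointing down, gripper open.
Joint ranges: [-2.87, 2.87], [-0.86, 2.18], [0.17, 2.46], [-1.51, 4.65], [0.06, 2.69], [-2.65, 2.65]. Speed limits (rad/s): [2.57, 2.57, 3.01, 3.14, 3.14, 3.14].

INTERFACE

Orientations are given as a rotation vector (axis times angle).
In Python, from plant import ctrl gives the robot as it stands.
- The arm moves only by the tool arm_command, never from a script. Its argument "commands" is one flat list of numbers, 4 for each row, row after row: the shift along the world's x, y, z in units of 0.2 m (1.0 is 0.2 m), then the turn about the world's z in units of pi/4 rad (1.0 is pi/4 rad). In form: [dx, dy, dz, turn, dx, dy, dz, turn, ...]. A call has 1 to 20 rows; each row shifts and turns the commanded pose from where the row before left it; what a row does not reach is not made up. A row lasts 1/10 s, in which the tool goes at most 50 mm and 8.59 degrees, less where a joint would pass 70% of its speed; a pose out of reach is approached as far as the arm can. A call with a number of a shift or a turn outside -1 to 1 is refused whole. A call with a gripper value outside its range is refused whole. "jaw" is the gripper's target within -1 to 1 (fully open at 1, half-way at 0, shut at -1), set as the call begins (left out, the last holds). The fingers move at their own pace and stop on an object; "force" is the grip in N (left out, the last holds). Time passes only in rows, so rows that do not move let the fingers close. It gives the time, the measured TCP pose, the force and the opening at its end, in the units of the state.
- ctrl.observe(): the state, without advancing time (a new reading comes with each control period).
- ctrl.camera(name): name is "side" or "top"; returns the picture (420x560x3 uint8, red, green, blue); there is no depth.
- ctrl.camera_params(name): a dict with "fx", "fy", "cx", "cy" (pixels), "k1" (the pictures are not rectified: a ray, as slopes to the right and down, at radius r is drawn at 1 + k1 r^2 times it, then the intrinsics apply), "R" (3x3) and "t" (3): a world point X has camera coordinates R X + t. Camera axes: x right, y down, z forward; pixel columns grow to the right and rows downward; lengths in m; the calibration is good to about 2 mm. A picture is of the moment at which its call begins. camera_params takes no time and is no camera call.
- ctrl.job_done(): hands the job in, once; it reports no verdict.
Trained networks look in the newest picture that a camera, given by its name, has taken for a name from the list of things; names that differ only in an ending like _2 or _b are one class to them, and where a whole thing is asked for, a point or a joint stands for the part that bears it (a point fixed in the world has none). Each returns a list of dicts, best first, with "conf" (0 to 1); they miss things now and then, are a little off and sometimes report something else, mostly with a low value. They report only what shows in the picture. A call takes as long as a camera call. They do not tell look-alikes from the thing itself.
- ctrl.look_for(camera, thing): "point" ([x, y, z] in m, in the coordinates of the camera as it stood for that picture, good to about 4 mm: the middle of the surface that is visible of it).
- ctrl.trace(camera, thing): "region" (420x560 bool, what is visible of it).
- ctrl.tip_of(camera, thing): "point" ([x, y, z] in m, in the coordinates of the camera as it stood for that picture, good to about 4 mm: a listed point, or the origin of a listed thing).
The state is a dict: "t": time; "qpos": joint angles; "joint_vel": joint speeds; "effort": joint torques, N m; "position": TCP position; "tool_rot": TCP orientation; "wrist_force": force on the tool from outside, world axes, zero at the start; "moment": the same for the moment, N m; "width": finger opening in m.
Only numpy, scipy, OpenCV 4.12 (cv2) and the standard library are available. Lean on these libraries where they do the work, as an engineer would, in place of code of your own. Each camera call takes 0.05 s, during which the arm holds its last target. There are 200 camera calls.

## Working session

There is one attempt and no reset: what is moved stays moved. The work goes in short steps, Python scripts to look and compute and a tool call to move; the robot and the scene stay as the last step left them, time stands still between calls to the robot, and variables do not carry over. Pictures are saved under pics/ and viewed, about 12 in all and at most 16, crops included, and the job is handed in when it is done.

Besides the shell and the picture viewer there is one more tool, called after ">>>" as name(argument=value, ...) on one line, values as JSON. arm_command: Moves the arm, as the interface text tells. Shifts and turns lie within -1 to 1; 1 stands for 0.2 m of shift or pi/4 rad of turn. Its arguments: {"type":"object","properties":{"commands":{"type":"array","items":{"type":"number","minimum":-1,"maximum":1}},"jaw":{"type":"number"},"force":{"type":"number"}},"required":["commands"]}

```bash
mkdir -p pics; ls; cat > h.py <<'E'
import numpy as np, cv2
from plant import ctrl
def w(cam,p):
    P=ctrl.camera_params(cam); return np.array(P['R']).T@(np.array(p)-np.array(P['t']))
def pix(cam,X):
    P=ctrl.camera_params(cam); c=np.array(P['R'])@np.array(X)+np.array(P['t']); s=c[:2]/c[2]
    s=s*(1+P['k1']*(s@s)); return np.array([P['fx']*s[0]+P['cx'],P['fy']*s[1]+P['cy']])
def ray(cam,uv,z):
    P=ctrl.camera_params(cam); d=np.array([(uv[0]-P['cx'])/P['fx'],(uv[1]-P['cy'])/P['fy']]); s=d.copy()
    for _ in range(20): s=d/(1+P['k1']*(s@s))
    R=np.array(P['R']); o=-R.T@np.array(P['t']); v=R.T@np.array([s[0],s[1],1]); return o+v*(z-o[2])/v[2]
def shot(cam,name,crop=None,scale=1):
    im=np.ascontiguousarray(ctrl.camera(cam)[:,:,::-1])
    if crop: im=im[crop[1]:crop[3],crop[0]:crop[2]]
    if scale!=1: im=cv2.resize(im,None,fx=scale,fy=scale,interpolation=cv2.INTER_CUBIC)
    cv2.imwrite('pics/'+name+'.png',im)
E
python3 - <<'E'
from h import *
for c in('top','side'):
    shot(c,c+'0',scale=1.42)
    P=ctrl.camera_params(c); print(c,-np.array(P['R']).T@P['t'])
    for n in 'bottle_mid tin_mid bracket_left_wall bracket_right_wall tray mat bin_left bin_right biplane_mid'.split():
        print(n,[(round(d['conf'],2),w(c,d['point']).round(3).tolist()) for d in ctrl.tip_of(c,n)[:4]])
print(ctrl.observe())
E
```

```text
pics
top [ 0.32914717 -0.03944155  1.1526948 ]
bottle_mid [(0.85, [0.599, 0.059, 0.072])]
tin_mid [(0.75, [0.612, -0.075, 0.062])]
bracket_left_wall [(0.82, [0.312, -0.214, 0.021]), (0.79, [0.678, -0.069, 0.028]), (0.72, [0.283, -0.342, 0.022]), (0.67, [0.31, 0.184, 0.018])]
bracket_right_wall [(0.9, [0.662, 0.064, 0.032])]
tray [(0.64, [0.65, 0.002, -0.003])]
mat [(0.84, [0.5, -0.335, -0.004]), (0.23, [0.598, 0.057, 0.076])]
bin_left [(0.97, [0.482, 0.338, 0.0])]
bin_right [(0.88, [0.432, 0.007, -0.003])]
biplane_mid [(0.65, [0.693, 0.358, 0.038])]
side [ 0.21672855 -1.1469578   1.00506918]
bottle_mid [(0.66, [0.594, 0.061, 0.071])]
tin_mid []
bracket_left_wall [(0.82, [0.282, -0.346, 0.02]), (0.76, [0.648, -0.501, 0.019]), (0.73, [0.31, -0.21, 0.016]), (0.69, [0.308, 0.182, 0.019])]
bracket_right_wall [(0.69, [0.656, 0.062, 0.026])]
tray [(0.96, [0.649, 0.002, -0.0])]
mat [(0.96, [0.496, -0.339, -0.005])]
bin_left [(0.98, [0.474, 0.347, -0.007]), (0.43, [0.608, -0.072, 0.062])]
bin_right [(0.94, [0.424, 0.007, -0.0])]
biplane_mid [(0.98, [0.681, 0.365, 0.045])]
{'t': 1.0, 'qpos': array([-1.36669540e+00,  9.10527954e-02,  1.23068023e+00,  2.43806037e-05,
        1.81982185e+00, -5.67009368e-02]), 'joint_vel': array([ 5.82407392e-04, -9.89473479e-04,  9.78767567e-04,  7.67818683e-04,
       -2.58020331e-05,  2.95102060e-04]), 'effort': array([-3.30014573e-04, -4.46205747e+01, -4.06515026e+01,  6.95015187e-02,
        1.95671897e-02,  2.03802522e-07]), 'position': array([ 0.15472053, -0.57971749,  0.23367066]), 'tool_rot': array([3.11488317e+00, 4.08511256e-01, 4.13835169e-05]), 'wrist_force': array([-0.11423047,  0.78910149, -0.25356793]), 'moment': array([-0.00678725, -0.02568991,  0.01699415]), 'width': 0.08782497460643021}
```

View pics/top0.png

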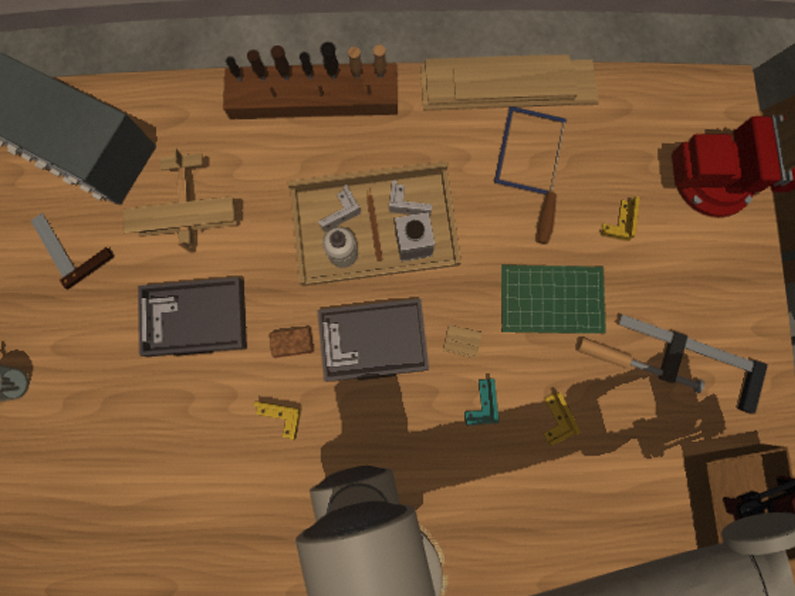

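View pics/side0.png

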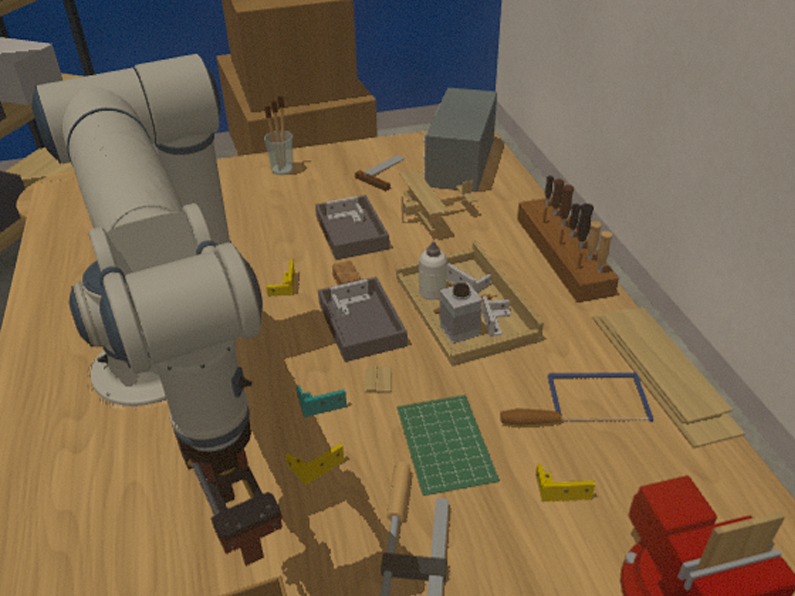

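The bottle (335,245) stands on the left in front of the right-hand bracket (340,205). The tin (415,232) stands in front of the left-hand bracket (410,200). The mat is at (553,298), the bins are at (192,315) and (373,338), and the biplane is at (185,210). I'll zoom in to check hands and yaws.

```bash
python3 - <<'E'
from h import *
ctrl.camera('top'); 
shot('top','tray',(200,108,335,208),5.6)
shot('top','bins',(92,186,307,276),3.7)
E
```

```text
(no output)
```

View pics/tray.png

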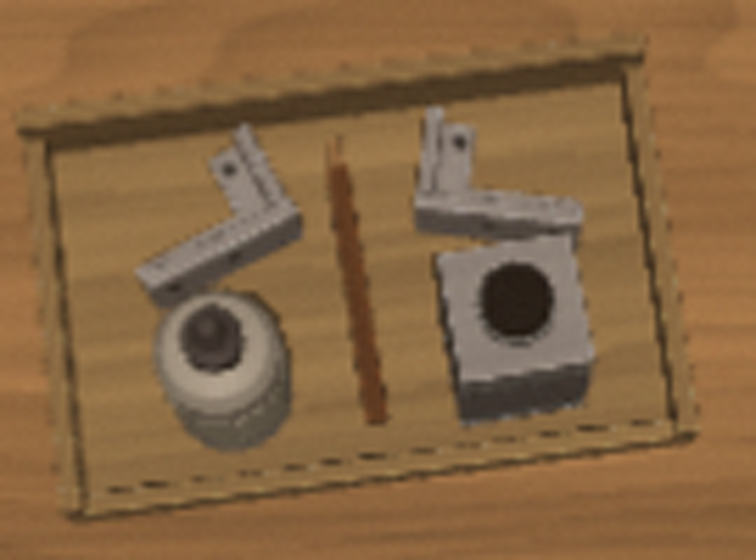

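View pics/bins.png

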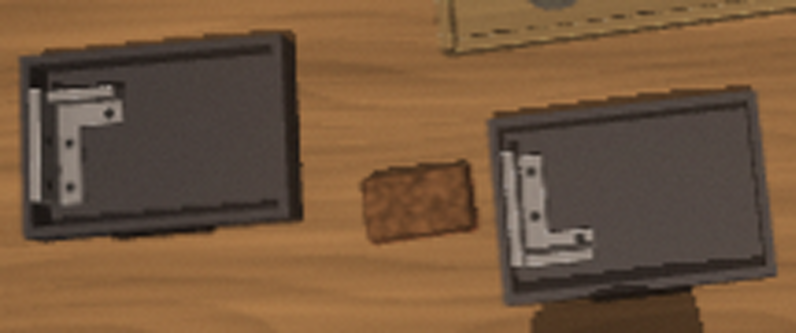

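The left bin's sample turns right, so it is left-hand. The right bin's sample turns left, so it is right-hand. The detections agree. Now I'll get precise poses from the corner pixels.

```bash
python3 - <<'E'
from h import *
T=lambda u,v,z:ray('top',((u+.5)/5.6-.5+200,(v+.5)/5.6-.5+108),z)[:2]
B=lambda u,v,z:ray('top',((u+.5)/3.7-.5+92,(v+.5)/3.7-.5+186),z)[:2]
def line(n,a,b):
    d=b-a; print(n,'mid',((a+b)/2).round(4),'len',np.hypot(*d).round(4),'yaw of -y->+y dir',np.arctan2(-d[0],d[1]).round(3))
line('R wall',T(295,209,.048),T(142,279,.048))
line('L wall',T(582,211,.048),T(416,203,.048))
c=[T(*p,.1) for p in((437,257),(577,237),(594,357),(457,380))]
print('tin',np.mean(c,0).round(4)); line('b',c[1],c[0]); line('f',c[2],c[3])
print('cap',T(517,298,.118),'nozzle',T(207,325,.138))
line('tray front',T(695,437,.018),T(70,518,.018)); line('tray back',T(645,45,.05),T(18,118,.05))
line('binL front',B(298,218,.0),B(28,240,.04));line('binL back',B(295,32,.04),B(22,58,.04))
line('binR front',B(775,275,.04),B(505,304,.04));line('binR back',B(752,90,.04),B(490,117,.04))
for n,c in(('L',(0.478,.342)),('R',(0.428,.007))): print(n,[((pix('top',(c[0],c[1],.04))-(92,186))*3.7).round(0)])
for p in((502,266),(603,266),(604,333),(502,331)): print('mat',ray('top',(p[0]/1.42,p[1]/1.42),.003)[:2].round(3))
for c,n in(('top','tin_mid'),('side','tin_mid'),('side','bottle_mid'),('side','bracket_left_wall')):
    ctrl.camera(c); print(c,n,[(round(d['conf'],2),w(c,d['point']).round(3).tolist()) for d in ctrl.tip_of(c,n)[:6]])
E
```

```text
R wall mid [0.6612 0.0632] len 0.0794 yaw of -y->+y dir 0.421
L wall mid [ 0.6761 -0.0695] len 0.0787 yaw of -y->+y dir -0.073
tin [ 0.6128 -0.0745]
b mid [ 0.641  -0.0712] len 0.0638 yaw of -y->+y dir 0.124
f mid [ 0.5846 -0.0778] len 0.0621 yaw of -y->+y dir 0.147
cap [ 0.61220721 -0.07435266] nozzle [0.59801394 0.06013968]
tray front mid [ 0.553  -0.0116] len 0.3004 yaw of -y->+y dir 0.106
tray back mid [0.7403 0.0082] len 0.3017 yaw of -y->+y dir 0.098
binL front mid [0.4154 0.3385] len 0.1825 yaw of -y->+y dir 0.081
binL back mid [0.5445 0.3403] len 0.1979 yaw of -y->+y dir 0.069
binR front mid [0.3643 0.0006] len 0.1871 yaw of -y->+y dir 0.08
binR back mid [0.4943 0.0112] len 0.1846 yaw of -y->+y dir 0.078
L [array([151., 137.])]
R [array([628., 196.])]
mat [ 0.565 -0.244]
mat [ 0.561 -0.442]
mat [ 0.431 -0.433]
mat [ 0.44  -0.237]
top tin_mid [(0.82, [0.616, -0.073, 0.064])]
side tin_mid [(0.95, [0.612, -0.069, 0.063])]
side bottle_mid [(0.96, [0.595, 0.062, 0.072])]
side bracket_left_wall [(0.92, [0.282, -0.344, 0.018]), (0.83, [0.309, -0.209, 0.014]), (0.79, [0.307, 0.182, 0.019]), (0.67, [0.671, -0.065, 0.029]), (0.56, [0.648, -0.502, 0.022])]
```

>>> arm_command(commands=[0.05, 0.055, 0, -0.083, 0.1, 0.11, 0, -0.083, 0.15, 0.17, 0, 0, 0.15, 0.17, 0, 0, 0.15, 0.17, 0, 0, 0.15, 0.17, 0, 0, 0.15, 0.17, 0, 0, 0.15, 0.17, 0, 0, 0.15, 0.17, 0, 0, 0.15, 0.17, 0, 0, 0.15, 0.17, 0, 0, 0.15, 0.17, 0, 0, 0.15, 0.17, 0, 0, 0.15, 0.17, 0, 0, 0.15, 0.165, 0, 0, 0.1, 0.11, 0, 0, 0.085, 0.06, 0, 0, 0.1, 0.1, 0, 0, 0, 0, 0, 0], jaw=1)

```text
t: 3.45
position: [0.633, -0.0493, 0.2324]
tool_rot: [-3.133, -0.209, 0.002]
wrist_force: [-0.3, 0.2, -0.5]
width: 0.0878
```

>>> arm_command(commands=[-0.1, -0.121, 0, 0, 0, 0, -0.15, 0, 0, 0, -0.2, 0, 0, 0, -0.18, 0, 0, 0, -0.15, 0, 0, 0, -0.107, 0, 0, 0, 0, 0])

```text
t: 4.15
position: [0.609, -0.0762, 0.072]
tool_rot: [-3.133, -0.204, 0.011]
wrist_force: [-0.6, 0.1, -0.0]
width: 0.0878
```

>>> arm_command(commands=[0, 0, 0, 0, 0, 0, 0, 0, 0, 0, 0, 0, 0, 0, 0, 0, 0, 0, 0, 0, 0, 0, 0, 0], jaw=-1, force=25)

```text
t: 4.75
position: [0.6126, -0.0755, 0.0781]
tool_rot: [-3.135, -0.205, -0.005]
wrist_force: [-0.5, 2.9, 5.9]
width: 0.06
```

```bash
python3 - <<'E'
from h import *
for i in range(3):
    o=ctrl.observe(); print(o['t'],o['position'].round(4),o['tool_rot'].round(3),o['wrist_force'].round(1),o['width']); ctrl.camera('top')
E
```

```text
4.75 [ 0.6126 -0.0755  0.0781] [-3.135 -0.205 -0.005] [-0.5  2.9  5.9] 0.059971051850151835
4.8 [ 0.6126 -0.0755  0.0781] [-3.135 -0.206 -0.005] [-0.4  2.9  6.4] 0.059973245919405234
4.85 [ 0.6126 -0.0755  0.0781] [-3.135 -0.205 -0.005] [0.1 2.5 6.2] 0.06013280593834711
```

>>> arm_command(commands=[0, 0, 0.08, 0, 0, 0, 0.15, 0, 0, 0, 0.1, 0, -0.02, -0.06, 0, 0, -0.043, -0.12, 0, 0, -0.06, -0.17, 0, 0, -0.06, -0.17, 0, 0, -0.06, -0.17, 0, 0, -0.06, -0.17, 0, 0, -0.06, -0.17, 0, 0, -0.06, -0.17, 0, 0, -0.06, -0.17, 0, 0, -0.043, -0.12, 0, 0, -0.03, -0.07, 0, 0, -0.007, -0.038, 0, 0, 0, 0, 0, 0, 0, 0, 0, 0])

```text
t: 6.6
position: [0.4995, -0.3946, 0.1419]
tool_rot: [-3.134, -0.206, 0.0]
wrist_force: [0.5, -0.7, -3.1]
width: 0.0601
```

>>> arm_command(commands=[0, 0, -0.12, 0, 0, 0, -0.12, 0, 0, 0, -0.06, 0, 0, 0, -0.025, 0, 0, 0, -0.012, 0, 0, 0, 0, 0, 0, 0, 0, 0])

```text
t: 7.3
position: [0.4997, -0.3959, 0.0763]
tool_rot: [3.133, 0.205, 0.002]
wrist_force: [-0.5, -0.2, -2.9]
width: 0.06
```

>>> arm_command(commands=[0, 0, -0.01, 0, 0, 0, -0.006, 0, 0, 0, 0, 0])

```text
t: 7.6
position: [0.4994, -0.3959, 0.0732]
tool_rot: [3.134, 0.204, 0.002]
wrist_force: [-1.8, 1.1, 2.5]
width: 0.0602
```

Touching down (+2.5 N). Release.

>>> arm_command(commands=[0, 0, 0, 0, 0, 0, 0, 0, 0, 0, 0, 0, 0, 0, 0, 0], jaw=1)

```text
t: 8.0
position: [0.4991, -0.3955, 0.0714]
tool_rot: [-3.135, -0.205, 0.0]
wrist_force: [0.1, -0.8, -0.1]
width: 0.0868
```

>>> arm_command(commands=[0, 0, 0.1, 0, 0, 0, 0.2, 0, 0, 0, 0.2, 0, 0, 0, 0.15, 0, 0, 0, 0, 0])

```text
t: 8.5
position: [0.5005, -0.3967, 0.2082]
tool_rot: [3.128, 0.204, 0.011]
wrist_force: [0.0, -0.0, -0.6]
width: 0.0879
```

>>> arm_command(commands=[0.013, 0.06, 0, 0, 0.026, 0.12, 0, 0, 0.043, 0.2, 0, 0, 0.043, 0.2, 0, 0, 0.043, 0.2, 0, 0, 0.043, 0.2, 0, 0, 0.043, 0.2, 0, 0, 0.043, 0.2, 0, 0, 0.043, 0.2, 0, 0, 0.043, 0.2, 0, 0, 0.043, 0.2, 0, 0, 0.043, 0.2, 0, 0, 0.015, 0.07, 0, 0, 0.006, 0.0325, 0, 0, 0, 0, 0, 0, 0, 0, 0, 0])

```text
t: 10.1
position: [0.5968, 0.0598, 0.2011]
tool_rot: [3.135, 0.203, -0.002]
wrist_force: [-1.3, 0.6, -0.7]
width: 0.0882
```

>>> arm_command(commands=[0, 0, -0.1, 0, 0, 0.005, -0.17, 0, 0, 0, -0.15, 0, 0, 0, -0.11, 0, 0, 0, -0.07, 0, 0, 0, 0, 0, 0, 0, 0, 0])

```text
t: 10.8
position: [0.5975, 0.0613, 0.0827]
tool_rot: [3.135, 0.203, 0.002]
wrist_force: [-0.3, 0.5, 1.2]
width: 0.0877
```

>>> arm_command(commands=[0, 0, 0, 0, 0, 0, 0, 0, 0, 0, 0, 0, 0, 0, 0, 0, 0, 0, 0, 0, 0, 0, 0, 0, 0, 0, 0, 0], jaw=-1, force=20)

```text
t: 11.5
position: [0.5974, 0.0619, 0.0821]
tool_rot: [3.135, 0.205, 0.001]
wrist_force: [-0.2, -0.0, 2.2]
width: 0.0569
```

>>> arm_command(commands=[0, 0, 0.08, 0, 0, 0, 0.15, 0, 0, 0, 0.1, 0, -0.017, -0.06, 0, 0, -0.034, -0.12, 0, 0, -0.048, -0.17, 0, 0, -0.048, -0.17, 0, 0, -0.048, -0.17, 0, 0, -0.048, -0.17, 0, 0, -0.048, -0.17, 0, 0, -0.048, -0.17, 0, 0, -0.048, -0.17, 0, 0, -0.048, -0.17, 0, 0, -0.034, -0.12, 0, 0, -0.013, -0.0545, 0, 0, -0.005, -0.02, 0, 0, 0, 0, 0, 0, 0, 0, 0, 0])

```text
t: 13.3
position: [0.5, -0.2839, 0.1474]
tool_rot: [-3.134, -0.207, 0.0]
wrist_force: [0.4, 0.5, -3.1]
width: 0.0571
```

>>> arm_command(commands=[0, 0, -0.12, 0, 0, 0, -0.12, 0, 0, 0, -0.06, 0, 0, 0, -0.03, 0, 0, 0, -0.015, 0, 0, 0, 0, 0, 0, 0, 0, 0])

```text
t: 14.0
position: [0.5003, -0.2852, 0.0799]
tool_rot: [3.134, 0.205, 0.002]
wrist_force: [0.3, -0.2, -1.9]
width: 0.0566
```

>>> arm_command(commands=[0, 0, -0.008, 0, 0, 0, -0.006, 0, 0, 0, 0, 0])

```text
t: 14.3
position: [0.5002, -0.2852, 0.0771]
tool_rot: [3.134, 0.205, 0.003]
wrist_force: [-0.2, -0.5, 3.6]
width: 0.0567
```

>>> arm_command(commands=[0, 0, 0, 0, 0, 0, 0, 0, 0, 0, 0, 0, 0, 0, 0, 0, 0, 0, 0.1, 0, 0, 0, 0.2, 0, 0, 0, 0.2, 0, 0, 0, 0.15, 0, 0, 0, 0, 0], jaw=1)

```text
t: 15.2
position: [0.5013, -0.2859, 0.2119]
tool_rot: [3.129, 0.204, 0.012]
wrist_force: [0.9, -0.5, -0.0]
width: 0.0876
```

```bash
python3 - <<'E'
from h import *
shot('side','s1',(260,140,400,360),2.7)
o=ctrl.observe();print(o['position'],o['tool_rot'])
E
```

```text
[ 0.50061785 -0.28549962  0.20870283] [3.13172642 0.20458771 0.00661549]
```

View pics/s1.png

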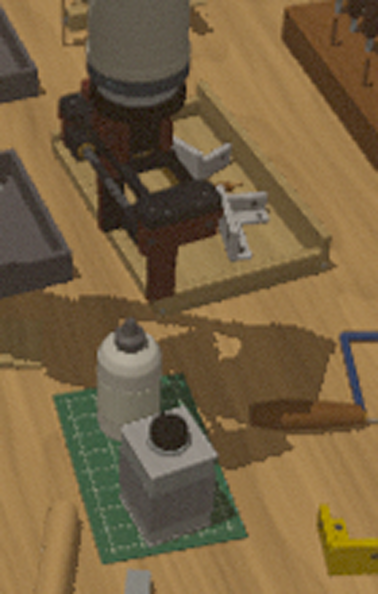

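Both stand upright on the mat: the bottle at (130,390) and the tin at (168,470) in the crop. Next is the left bracket.

>>> arm_command(commands=[0.04, 0.05, 0, 0.15, 0.08, 0.1, 0, 0.159, 0.09, 0.11, 0, 0.159, 0.09, 0.11, 0, 0.159, 0.09, 0.11, 0, 0.159, 0.09, 0.11, 0, 0.159, 0.09, 0.11, 0, 0.159, 0.09, 0.11, 0, 0.159, 0.09, 0.11, 0, 0.159, 0.08, 0.1, 0, 0.159, 0.045, 0.0625, 0, 0.159, 0, 0, 0, 0, 0, 0, 0, 0, 0, 0, 0, 0], jaw=-0.1)

```text
t: 16.65
position: [0.6741, -0.0693, 0.205]
tool_rot: [-2.305, -2.134, 0.002]
wrist_force: [0.5, 0.5, -0.4]
width: 0.0395
```

```bash
python3 - <<'E'
from h import *
o=ctrl.observe();print(o['position'],o['tool_rot'],o['width'])
for c in('top','side'):
    shot(c,'lb_'+c)
    for n in('bracket_left_wall','bracket_right_wall'): print(c,n,[(round(d['conf'],2),w(c,d['point']).round(3).tolist()) for d in ctrl.tip_of(c,n)[:6]])
im=cv2.imread('pics/lb_side.png')[150:270,270:400]; cv2.imwrite('pics/lb.png',cv2.resize(im,None,fx=4.5,fy=4.5,interpolation=2))
E
```

```text
[ 0.67408413 -0.0693036   0.20502642] [-2.30480035e+00 -2.13363457e+00  1.75075841e-03] 0.0394687516175661
top bracket_left_wall [(0.98, [0.31, -0.213, 0.023]), (0.81, [0.286, -0.345, 0.02]), (0.72, [0.65, -0.503, 0.021]), (0.71, [0.311, 0.183, 0.017]), (0.37, [0.677, -0.07, 0.029])]
top bracket_right_wall [(0.65, [0.664, 0.063, 0.029])]
side bracket_left_wall [(0.89, [0.646, -0.502, 0.024]), (0.79, [0.671, -0.068, 0.032]), (0.79, [0.283, -0.344, 0.021]), (0.75, [0.31, -0.209, 0.016]), (0.54, [0.307, 0.181, 0.021])]
side bracket_right_wall [(0.57, [0.659, 0.062, 0.024])]
```

View pics/lb.png

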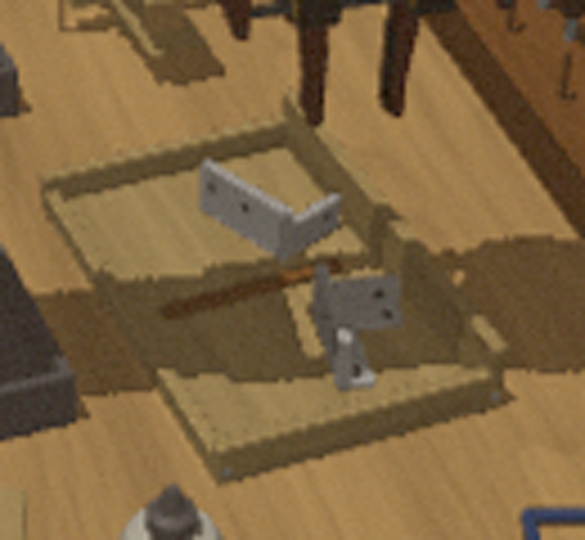

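The brackets are undisturbed: the left one is at (350,330) in the crop with the fingers above it. Descending.

>>> arm_command(commands=[0.005, 0, -0.1, 0, 0, 0, -0.2, 0, 0, 0, -0.2, 0, 0, 0, -0.15, 0, 0, 0, -0.1, 0, 0, 0, -0.07, 0, 0, 0, -0.04, 0, 0, 0, 0, 0, 0, 0, 0, 0])

```text
t: 17.85
position: [0.6764, -0.0686, 0.0353]
tool_rot: [2.301, 2.137, 0.002]
wrist_force: [-0.3, -0.6, -0.8]
width: 0.0393
```

>>> arm_command(commands=[0, 0, -0.012, 0, 0, 0, 0, 0, 0, 0, 0, 0, 0, 0, 0, 0, 0, 0, 0, 0, 0, 0, 0, 0, 0, 0, 0, 0], jaw=-1, force=30)

```text
t: 18.55
position: [0.6757, -0.0685, 0.0318]
tool_rot: [2.302, 2.138, -0.0]
wrist_force: [-1.3, -1.2, 2.9]
width: 0.008
```

>>> arm_command(commands=[0, 0, 0.05, 0, 0, 0, 0.1, 0, 0, 0, 0.15, 0, 0, 0, 0.15, 0, 0, 0, 0, 0, 0, 0, 0, 0])

```text
t: 19.15
position: [0.6761, -0.0684, 0.1218]
tool_rot: [2.301, 2.137, 0.002]
wrist_force: [0.7, -0.3, -1.4]
width: 0.0082
```

```bash
python3 - <<'E'
from h import *
shot('side','lift')
o=ctrl.observe();print(o['position'],o['tool_rot'],o['width'],o['wrist_force'],o['moment'],o['qpos'])
im=cv2.imread('pics/lift.png')[130:270,270:400]; cv2.imwrite('pics/lift.png',cv2.resize(im,None,fx=4.2,fy=4.2,interpolation=2))
E
```

```text
[ 0.67529935 -0.06834126  0.11994551] [-2.30089895e+00 -2.13718118e+00  1.45605972e-03] 0.007959522749370963 [-0.45760069 -0.09799862 -1.39907951] [-0.08200149 -0.04525974 -0.00646198] [-1.51000312e-01  3.11286681e-01  1.18242633e+00  5.85112097e-05
  1.64944400e+00 -7.72505529e-02]
```

View pics/lift.png

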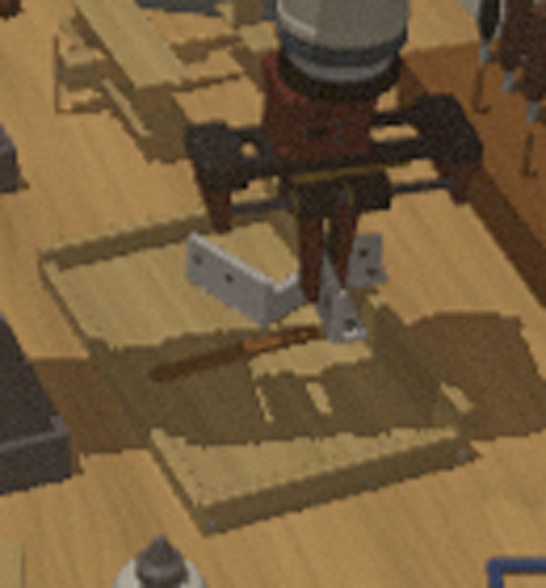

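The left bracket is held, upright and level. Carrying it to the left bin, passing well in front of the biplane.

>>> arm_command(commands=[-0.07, 0.04, 0, 0.047, -0.14, 0.08, 0, 0.047, -0.14, 0.08, 0, 0.047, -0.14, 0.08, 0, 0.047, -0.14, 0.08, 0, 0, -0.14, 0.08, 0, 0, -0.1, 0.12, 0, 0, -0.046, 0.17, 0, 0, -0.03, 0.17, 0, 0, -0.02, 0.17, 0, 0, -0.02, 0.17, 0, 0, -0.02, 0.17, 0, 0, -0.02, 0.17, 0, 0, -0.02, 0.17, 0, 0, -0.01, 0.096, 0, 0, 0, 0.04, 0, 0, 0, 0, 0, 0, 0, 0, 0, 0])

```text
t: 21.0
position: [0.4644, 0.3078, 0.1203]
tool_rot: [-2.138, -2.301, 0.003]
wrist_force: [-0.2, -0.3, -1.7]
width: 0.008
```

>>> arm_command(commands=[0, 0, -0.1, 0, 0, 0, -0.13, 0, 0, 0, -0.1, 0, 0, 0, -0.06, 0, 0, 0, -0.03, 0, 0, 0, -0.01, 0, 0, 0, 0, 0])

```text
t: 21.7
position: [0.465, 0.3087, 0.0362]
tool_rot: [2.138, 2.301, 0.002]
wrist_force: [-0.6, -0.4, -2.0]
width: 0.0081
```

```bash
python3 - <<'E'
from h import *
shot('top','binl',(92,186,200,266),6)
o=ctrl.observe();print(o['position'],o['wrist_force'])
E
```

```text
[0.4650979  0.30894607 0.03654497] [ 0.62195806 -0.86387267 -2.26186832]
```

View pics/binl.png

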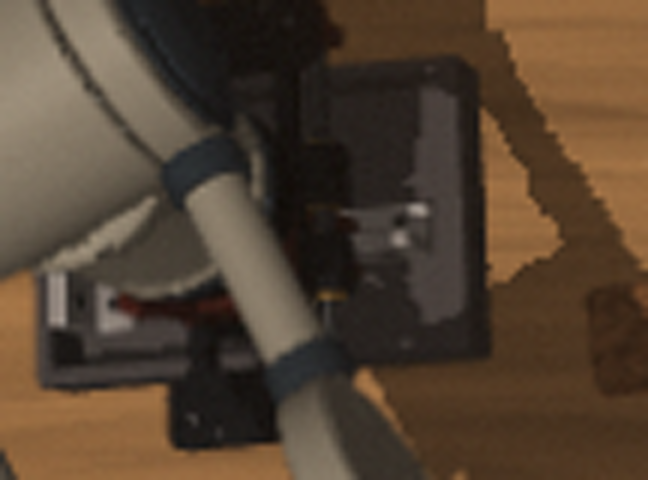

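>>> arm_command(commands=[0, 0, -0.015, 0, 0, 0, -0.012, 0, 0, 0, 0, 0, 0, 0, 0, 0])

```text
t: 22.15
position: [0.465, 0.3091, 0.0307]
tool_rot: [2.137, 2.302, 0.002]
wrist_force: [-0.4, 1.0, 1.1]
width: 0.0081
```

>>> arm_command(commands=[0, 0, 0, 0, 0, 0, 0, 0, 0, 0, 0, 0, 0, 0, 0.05, 0, 0, 0, 0.15, 0, 0, 0, 0.2, 0, 0, 0, 0.2, 0, 0, 0, 0.2, 0, 0, 0, 0, 0], jaw=-0.4)

```text
t: 23.05
position: [0.4665, 0.31, 0.1985]
tool_rot: [2.135, 2.299, 0.019]
wrist_force: [0.8, 0.4, 1.4]
width: 0.0263
```

>>> arm_command(commands=[0, -0.08, 0, 0, 0, -0.15, 0, 0, 0.02, -0.17, 0, 0.11, 0.05, -0.17, 0, 0.11, 0.08, -0.16, 0, 0.11, 0.14, -0.14, 0, 0.112, 0.15, -0.12, 0, 0, 0.17, -0.1, 0, 0, 0.17, -0.08, 0, 0, 0.12, -0.04, 0, 0, 0.06, -0.02, 0, 0, 0.02, 0, 0, 0, 0, 0, 0, 0, 0, 0, 0, 0], jaw=-0.1)

```text
t: 24.45
position: [0.6596, 0.0628, 0.1894]
tool_rot: [-1.707, -2.636, 0.001]
wrist_force: [-0.2, -0.4, 0.3]
width: 0.0394
```

```bash
python3 - <<'E'
from h import *
o=ctrl.observe();print(o['position'],o['tool_rot'],o['width'])
for c in('top','side'):
    shot(c,'rb_'+c)
    for n in('bracket_left_wall','bracket_right_wall'): print(c,n,[(round(d['conf'],2),w(c,d['point']).round(3).tolist()) for d in ctrl.tip_of(c,n)[:6]])
im=cv2.imread('pics/rb_side.png')[120:250,220:400]; cv2.imwrite('pics/rb.png',cv2.resize(im,None,fx=4,fy=4,interpolation=2))
E
```

```text
[0.65962064 0.06279994 0.18940911] [-1.70717029e+00 -2.63578292e+00  1.31676249e-03] 0.03935370359877286
top bracket_left_wall [(0.93, [0.281, -0.344, 0.019]), (0.83, [0.47, 0.308, 0.028]), (0.81, [0.652, -0.503, 0.022]), (0.64, [0.309, -0.211, 0.02]), (0.64, [0.311, 0.182, 0.02])]
top bracket_right_wall [(0.36, [0.66, 0.063, 0.028])]
side bracket_left_wall [(0.71, [0.309, -0.21, 0.017]), (0.68, [0.651, -0.5, 0.021]), (0.62, [0.283, -0.344, 0.021]), (0.55, [0.461, 0.31, 0.03]), (0.54, [0.308, 0.182, 0.019])]
side bracket_right_wall [(0.92, [0.659, 0.064, 0.026]), (0.71, [0.687, 0.361, 0.045])]
```

View pics/rb.png

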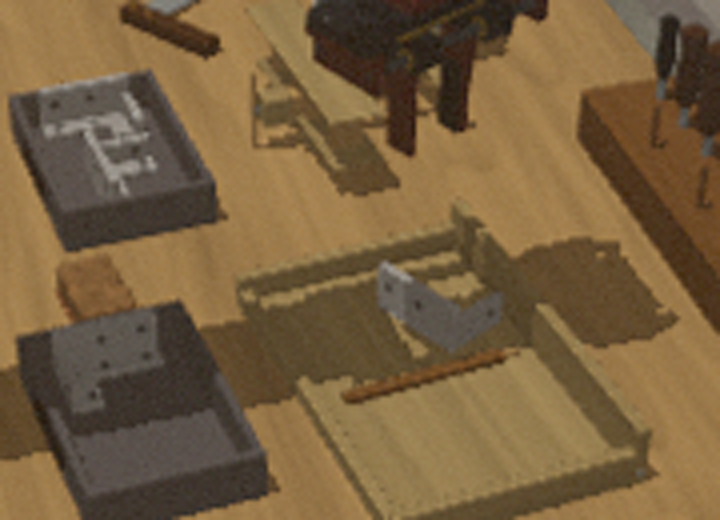

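The left bracket lies flat in its bin at (115,160) in the crop, and the right bracket is undisturbed at (440,305). Descending on it.

>>> arm_command(commands=[0.002, 0, -0.1, 0, 0, 0, -0.2, 0, 0, 0, -0.18, 0, 0, 0, -0.13, 0, 0, 0, -0.1, 0, 0, 0, -0.058, 0, 0, 0, -0.02, 0, 0, 0, 0, 0, 0, 0, 0, 0])

```text
t: 25.65
position: [0.6617, 0.0629, 0.0341]
tool_rot: [1.707, 2.635, 0.002]
wrist_force: [0.5, -0.0, 0.2]
width: 0.0399
```

>>> arm_command(commands=[0, 0, 0, 0, 0, 0, 0, 0, 0, 0, 0, 0, 0, 0, 0, 0, 0, 0, 0, 0, 0, 0, 0, 0, 0, 0, 0, 0], jaw=-1, force=30)

```text
t: 26.35
position: [0.6609, 0.0627, 0.0327]
tool_rot: [1.708, 2.636, -0.0]
wrist_force: [-0.8, -0.8, 2.4]
width: 0.0079
```

>>> arm_command(commands=[0, 0, 0.05, 0, 0, 0, 0.1, 0, 0, 0, 0.15, 0, 0, 0, 0.15, 0, 0, 0, 0, 0, 0, 0, 0, 0])

```text
t: 26.95
position: [0.6613, 0.0628, 0.123]
tool_rot: [1.708, 2.635, 0.002]
wrist_force: [-0.1, 0.2, -2.5]
width: 0.0074
```

>>> arm_command(commands=[-0.06, -0.02, 0, -0.1, -0.12, -0.04, 0, -0.11, -0.16, -0.06, 0, -0.11, -0.17, -0.06, 0, -0.101, -0.17, -0.06, 0, 0, -0.17, -0.06, 0, 0, -0.17, -0.06, 0, 0, -0.12, -0.05, 0, 0, -0.07, -0.02, 0, 0, -0.02, -0.0115, 0, 0, 0, 0, 0, 0, 0, 0, 0, 0])

```text
t: 28.15
position: [0.4151, -0.0254, 0.1216]
tool_rot: [-2.118, -2.319, 0.001]
wrist_force: [-0.6, 0.6, -2.2]
width: 0.0078
```

>>> arm_command(commands=[0, 0, -0.1, 0, 0, 0, -0.13, 0, 0, 0, -0.1, 0, 0, 0, -0.06, 0, 0, 0, -0.03, 0, 0, 0, -0.01, 0, 0, 0, 0, 0])

```text
t: 28.85
position: [0.4154, -0.0255, 0.037]
tool_rot: [2.118, 2.319, 0.001]
wrist_force: [-0.3, 0.2, -1.7]
width: 0.0079
```

>>> arm_command(commands=[0, 0, -0.015, 0, 0, 0, -0.01, 0, 0, 0, 0, 0, 0, 0, 0, 0])

```text
t: 29.25
position: [0.415, -0.0255, 0.0317]
tool_rot: [2.119, 2.319, 0.0]
wrist_force: [-0.1, 0.5, -1.0]
width: 0.0083
```

>>> arm_command(commands=[0, 0, -0.005, 0, 0, 0, 0, 0, 0, 0, 0, 0])

```text
t: 29.55
position: [0.4151, -0.0256, 0.0316]
tool_rot: [2.118, 2.319, 0.0]
wrist_force: [-3.2, 0.4, 5.5]
width: 0.0073
```

>>> arm_command(commands=[0, 0, 0, 0, 0, 0, 0, 0, 0, 0, 0, 0, 0, 0, 0.05, 0, 0, 0, 0.15, 0, 0, 0, 0.2, 0, 0, 0, 0.2, 0, 0, 0, 0.25, 0, 0, 0, 0, 0], jaw=-0.4)

```text
t: 30.45
position: [0.4172, -0.0259, 0.2089]
tool_rot: [2.112, 2.312, 0.011]
wrist_force: [-0.2, -0.3, -0.2]
width: 0.0267
```

>>> arm_command(commands=[0.02, -0.05, 0, -0.1, 0.03, -0.1, 0, -0.17, 0.04, -0.11, 0, -0.17, 0.04, -0.12, 0, -0.17, 0.04, -0.12, 0, -0.17, 0.04, -0.12, 0, -0.17, 0.04, -0.12, 0, -0.17, 0.04, -0.12, 0, -0.17, 0.04, -0.12, 0, -0.17, 0.04, -0.12, 0, -0.17, 0.03, -0.1, 0, -0.17, 0.026, -0.1, 0, -0.148, 0, 0, 0, 0, 0, 0, 0, 0], jaw=1)

```text
t: 31.85
position: [0.4999, -0.2853, 0.2]
tool_rot: [-3.134, -0.209, 0.001]
wrist_force: [-0.6, 0.7, -0.6]
width: 0.0879
```

```bash
python3 - <<'E'
from h import *
o=ctrl.observe();print(o['position'],o['tool_rot'],o['width'])
for c in('top','side'):
    shot(c,'c_'+c,(92,110,450,290) if c=='top' else (210,120,360,340),2.2 if c=='top' else 2.6)
    for n in('bracket_left_wall','bracket_right_wall','bottle_mid','tin_mid','biplane_mid'): print(c,n,[(round(d['conf'],2),w(c,d['point']).round(3).tolist()) for d in ctrl.tip_of(c,n)[:6]])
E
```

```text
[ 0.49988637 -0.28526166  0.20002058] [-3.13353107e+00 -2.09382346e-01  1.12934485e-03] 0.08792908542168643
top bracket_left_wall [(0.56, [0.313, 0.182, 0.018]), (0.5, [0.286, -0.345, 0.02])]
top bracket_right_wall [(0.64, [0.417, -0.026, 0.031])]
top bottle_mid []
top tin_mid [(0.64, [0.503, -0.399, 0.057])]
top biplane_mid [(0.58, [0.692, 0.358, 0.039])]
side bracket_left_wall [(0.94, [0.31, -0.208, 0.017]), (0.88, [0.65, -0.502, 0.021]), (0.85, [0.281, -0.345, 0.02]), (0.75, [0.312, 0.18, 0.021]), (0.62, [0.459, 0.309, 0.029])]
side bracket_right_wall [(0.47, [0.411, -0.024, 0.026]), (0.3, [0.648, 0.001, -0.001])]
side bottle_mid [(0.86, [0.5, -0.285, 0.071]), (0.21, [0.497, -0.34, -0.003])]
side tin_mid [(0.77, [0.497, -0.394, 0.057])]
side biplane_mid []
```

View pics/c_top.png

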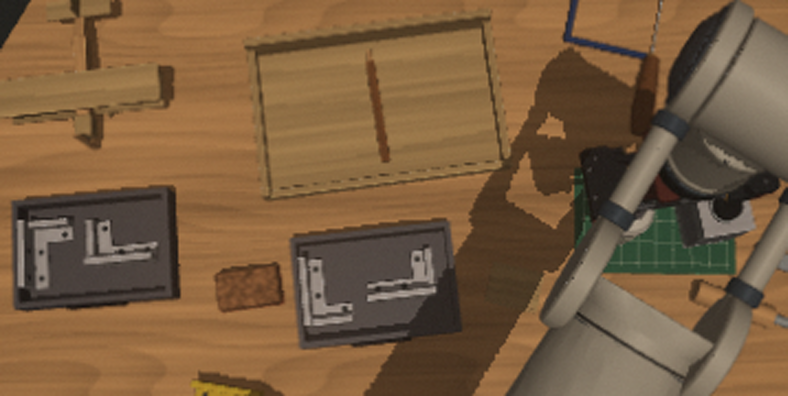

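View pics/c_side.png

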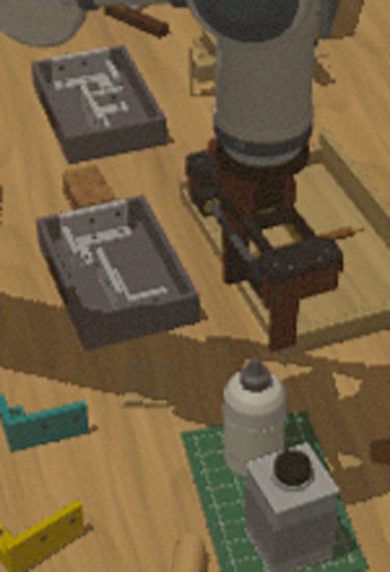

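Both brackets lie flat in their matching bins, at (120,245) and (405,285) in the top crop. The bottle and tin are upright on the mat. Now returning the bottle.

>>> arm_command(commands=[0.001, 0, -0.1, 0, 0, 0, -0.17, 0, 0, 0, -0.15, 0, 0, 0, -0.11, 0, 0, 0, -0.07, 0, 0, 0, -0.012, 0, 0, 0, 0, 0])

```text
t: 33.15
position: [0.5005, -0.2857, 0.0785]
tool_rot: [3.135, 0.206, 0.0]
wrist_force: [0.1, -0.4, 0.4]
width: 0.0879
```

>>> arm_command(commands=[0, 0, 0, 0, 0, 0, 0, 0, 0, 0, 0, 0, 0, 0, 0, 0, 0, 0, 0, 0, 0, 0, 0, 0, 0, 0, 0, 0], jaw=-1, force=20)

```text
t: 33.85
position: [0.5005, -0.2857, 0.0785]
tool_rot: [3.134, 0.206, 0.001]
wrist_force: [0.2, -0.4, 2.5]
width: 0.0565
```

>>> arm_command(commands=[0, 0, 0.08, 0, 0, 0, 0.15, 0, 0, 0, 0.1, 0, 0.017, 0.06, 0, 0, 0.034, 0.12, 0, 0, 0.048, 0.17, 0, 0, 0.048, 0.17, 0, 0, 0.048, 0.17, 0, 0, 0.048, 0.17, 0, 0, 0.048, 0.17, 0, 0, 0.048, 0.17, 0, 0, 0.048, 0.17, 0, 0, 0.048, 0.17, 0, 0, 0.034, 0.12, 0, 0, 0.013, 0.058, 0, 0, 0.0025, 0.02, 0, 0, 0, 0, 0, 0, 0, 0, 0, 0])

```text
t: 35.65
position: [0.597, 0.061, 0.1439]
tool_rot: [3.134, 0.204, -0.001]
wrist_force: [-0.1, -0.2, -2.0]
width: 0.0569
```

>>> arm_command(commands=[0, 0, -0.12, 0, 0, 0, -0.1, 0, 0, 0, -0.05, 0, 0, 0, -0.015, 0, 0, 0, 0, 0, 0, 0, 0, 0])

```text
t: 36.25
position: [0.5978, 0.0619, 0.0884]
tool_rot: [3.135, 0.205, 0.003]
wrist_force: [-0.1, 0.6, -1.8]
width: 0.0568
```

>>> arm_command(commands=[0, 0, -0.015, 0, 0, 0, -0.01, 0, 0, 0, 0, 0, 0, 0, 0, 0])

```text
t: 36.65
position: [0.5979, 0.062, 0.0835]
tool_rot: [3.135, 0.206, 0.004]
wrist_force: [0.0, -1.0, 4.5]
width: 0.057
```

>>> arm_command(commands=[0, 0, 0, 0, 0, 0, 0, 0, 0, 0, 0, 0, 0, 0, 0, 0, 0, 0, 0.1, 0, 0, 0, 0.2, 0, 0, 0, 0.2, 0, 0, 0, 0.12, 0, 0, 0, 0, 0], jaw=1)

```text
t: 37.55
position: [0.5988, 0.0622, 0.2112]
tool_rot: [3.135, 0.206, 0.013]
wrist_force: [-0.6, 0.2, -0.1]
width: 0.0877
```

>>> arm_command(commands=[-0.013, -0.06, 0, 0, -0.026, -0.12, 0, 0, -0.043, -0.2, 0, 0, -0.043, -0.2, 0, 0, -0.043, -0.2, 0, 0, -0.043, -0.2, 0, 0, -0.043, -0.2, 0, 0, -0.043, -0.2, 0, 0, -0.043, -0.2, 0, 0, -0.043, -0.2, 0, 0, -0.043, -0.2, 0, 0, -0.043, -0.2, 0, 0, -0.015, -0.07, 0, 0, -0.0085, -0.04, 0, 0, 0, 0, 0, 0, 0, 0, 0, 0])

```text
t: 39.15
position: [0.499, -0.3948, 0.2055]
tool_rot: [-3.134, -0.208, 0.001]
wrist_force: [-0.5, 0.3, 0.5]
width: 0.0878
```

.2055 → .0745: −0.655 u.

>>> arm_command(commands=[0, -0.003, -0.1, 0, 0, 0, -0.18, 0, 0, 0, -0.16, 0, 0, 0, -0.12, 0, 0, 0, -0.07, 0, 0, 0, -0.025, 0, 0, 0, 0, 0, 0, 0, 0, 0])

```text
t: 39.95
position: [0.4995, -0.3968, 0.0769]
tool_rot: [3.133, 0.207, 0.003]
wrist_force: [0.7, -0.3, -0.6]
width: 0.088
```

>>> arm_command(commands=[0, 0, 0, 0, 0, 0, 0, 0, 0, 0, 0, 0, 0, 0, 0, 0, 0, 0, 0, 0, 0, 0, 0, 0, 0, 0, 0, 0], jaw=-1, force=25)

```text
t: 40.65
position: [0.4988, -0.3965, 0.0754]
tool_rot: [3.135, 0.206, 0.0]
wrist_force: [-0.2, 0.4, 2.8]
width: 0.0601
```

>>> arm_command(commands=[0, 0, 0.08, 0, 0, 0, 0.15, 0, 0, 0, 0.1, 0, 0.02, 0.06, 0, 0, 0.043, 0.12, 0, 0, 0.06, 0.17, 0, 0, 0.06, 0.17, 0, 0, 0.06, 0.17, 0, 0, 0.06, 0.17, 0, 0, 0.06, 0.17, 0, 0, 0.06, 0.17, 0, 0, 0.06, 0.17, 0, 0, 0.043, 0.12, 0, 0, 0.03, 0.07, 0, 0, 0.01, 0.045, 0, 0, 0, 0, 0, 0, 0, 0, 0, 0])

```text
t: 42.35
position: [0.6116, -0.0763, 0.1407]
tool_rot: [3.134, 0.205, -0.001]
wrist_force: [-0.0, -0.5, -3.0]
width: 0.0602
```

>>> arm_command(commands=[0, 0, -0.12, 0, 0, 0, -0.1, 0, 0, 0, -0.05, 0, 0, 0, -0.015, 0, 0, 0, 0, 0, 0, 0, 0, 0])

```text
t: 42.95
position: [0.6125, -0.076, 0.0854]
tool_rot: [3.134, 0.205, 0.003]
wrist_force: [0.9, 0.9, -3.4]
width: 0.0597
```

>>> arm_command(commands=[0, 0, -0.015, 0, 0, 0, -0.01, 0, 0, 0, 0, 0, 0, 0, 0, 0])

```text
t: 43.35
position: [0.6126, -0.0755, 0.0803]
tool_rot: [3.134, 0.206, 0.003]
wrist_force: [0.7, 0.7, 3.9]
width: 0.06
```

Contact at the original spot. Release, rise and back away.

>>> arm_command(commands=[0, 0, 0, 0, 0, 0, 0, 0, 0, 0, 0, 0, 0, 0, 0, 0, 0, 0, 0.1, 0, 0, 0, 0.2, 0, 0, 0, 0.2, 0, 0, 0, 0.2, 0, 0, 0, 0, 0], jaw=1)

```text
t: 44.25
position: [0.6139, -0.0759, 0.227]
tool_rot: [3.132, 0.206, 0.018]
wrist_force: [-0.3, -0.0, 2.0]
width: 0.0877
```

>>> arm_command(commands=[-0.05, -0.12, 0, 0, -0.07, -0.19, 0, 0, -0.07, -0.19, 0, 0, -0.07, -0.19, 0, 0, -0.07, -0.19, 0, 0, -0.07, -0.19, 0, 0, -0.07, -0.19, 0, 0, -0.07, -0.19, 0, 0, -0.07, -0.19, 0, 0, -0.05, -0.12, 0, 0, 0, 0, 0, 0, 0, 0, 0, 0])

```text
t: 45.45
position: [0.4796, -0.4276, 0.218]
tool_rot: [-3.133, -0.204, 0.001]
wrist_force: [0.7, 0.2, -0.6]
width: 0.0879
```

```bash
python3 - <<'E'
from h import *
o=ctrl.observe();print(o['position'],o['t'])
a=cv2.imread('pics/top0.png')
for c in('top','side'):
    shot(c,'f_'+c,(80,100,360,290) if c=='top' else None,2.8 if c=='top' else 1.42)
    for n in('bracket_left_wall','bracket_right_wall','bottle_mid','tin_mid','biplane_mid'): print(c,n,[(round(d['conf'],2),w(c,d['point']).round(3).tolist()) for d in ctrl.tip_of(c,n)[:6]])
E
```

```text
[ 0.47962335 -0.4275895   0.21803667] 45.45
top bracket_left_wall [(0.98, [0.469, 0.313, 0.027]), (0.94, [0.309, 0.183, 0.018]), (0.9, [0.652, -0.505, 0.02]), (0.78, [0.309, -0.212, 0.02])]
top bracket_right_wall [(0.68, [0.417, -0.022, 0.027]), (0.19, [0.65, 0.003, 0.003])]
top bottle_mid [(0.62, [0.599, 0.061, 0.073])]
top tin_mid [(0.76, [0.616, -0.072, 0.062])]
top biplane_mid [(0.56, [0.693, 0.358, 0.041])]
side bracket_left_wall [(0.89, [0.28, -0.345, 0.022]), (0.83, [0.65, -0.501, 0.021]), (0.81, [0.313, -0.209, 0.018]), (0.48, [0.309, 0.179, 0.019]), (0.46, [0.462, 0.308, 0.028])]
side bracket_right_wall [(0.82, [0.412, -0.024, 0.024])]
side bottle_mid [(0.67, [0.596, 0.059, 0.076])]
side tin_mid []
side biplane_mid []
```

View pics/f_top.png

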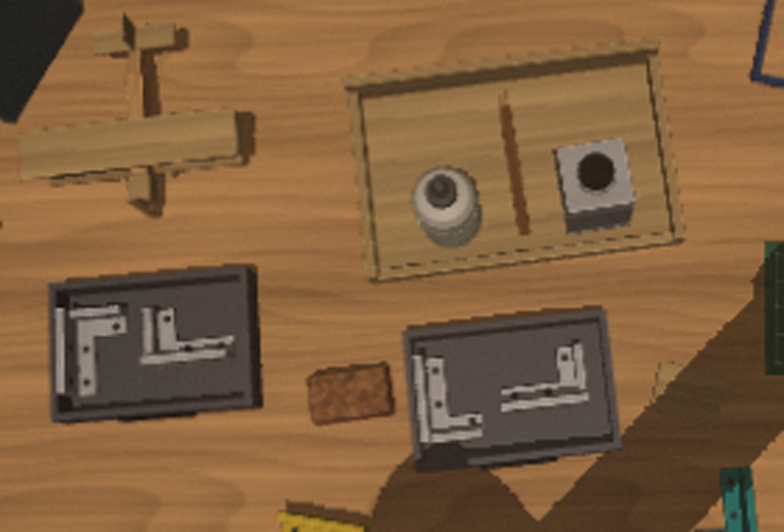

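View pics/f_side.png

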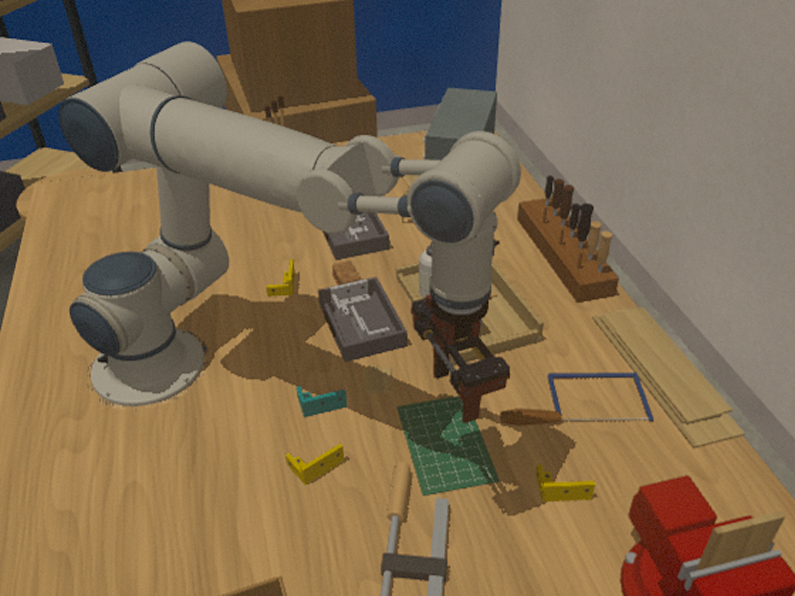

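The top view shows the bottle (445,200) and tin (595,180) upright at their starting spots, both brackets flat in the free part of their bins, and the biplane unmoved. The gripper touches nothing, so I'm handing in.

```bash
python3 -c "
from plant import ctrl
print(ctrl.job_done())"
```

```text
the job is handed in; nothing more can be done
None
```

I handed the job in at about 46 s of the 138 s allowed; no verdict was reported. I stood the tin and then the bottle on the mat, placed each bracket flat in the free part of its bin, then returned the bottle and the tin.

**Bottle and tin:** in the last picture from above, both stand upright, detected within about 4 mm of where they started. The top camera puts the bottle at (0.599, 0.061) m and the tin at (0.616, -0.072) m. They were upright in every picture I took.

**Brackets:** the left-hand bracket is detected at about (0.466, 0.310) m and the right-hand one at about (0.415, -0.023) m, both clear of the samples. The two cameras differ by 5 to 9 mm on these, well inside the room left in the bins.

**Biplane:** it is detected within about 1 mm of its first position.

**Not confirmed:** in the last side view the arm hid the tin and the biplane, so those two were confirmed from above only. The highest wrist force in the readings I saw was about 6 N; I did not log it continuously.

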